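Find the weak card clip by pulling its card

TASK

One of the two spring clips on wooden feet has gone weak: find it by slowly pulling a card straight up by its wooden grip bar. A good clip comes up with its card, so set it back where it stood, card still in; the weak one lets go. Stand the weak clip's card foot down in the small open wooden box, and leave both clips standing where they were.

Things in the scene. Friction and masses are not known exactly. Their poses are not given: they have to be found in the camera images.
- clip_1: one of two look-alike loose clips, 0.2 to 0.35 kg: dark wooden foot 66 x 70 x 22 mm, on it two steel jaw plates to 58 mm height (wire loops to 76 mm, 27 mm out). Origin: centre of underside; z up, x across the jaws. Holds card_1. One of the two is weak (not told which): it grips with about 1 N, its card pulls out and it stays down; the good one grips with 9 N or more and is lifted with its card
- clip_2: one of two look-alike loose clips, 0.2 to 0.35 kg: dark wooden foot 66 x 70 x 22 mm, on it two steel jaw plates to 58 mm height (wire loops to 76 mm, 27 mm out). Origin: centre of underside; z up, x across the jaws. Holds card_2. One of the two is weak (not told which): it grips with about 1 N, its card pulls out and it stays down; the good one grips with 9 N or more and is lifted with its card
- card_1: loose card, 105 mm tall, 25 g, upright in the jaws of clip_1, origin 22 mm above the clip's: board 60 mm wide (y), 4 mm thick (x); along its top a wooden grip bar 12 mm thick (x), 60 mm wide, 22 mm high, its middle 94 mm above the origin. Origin: centre of its lower edge; z up along the card. Its lowest 34 mm are between the jaws
- card_2: loose card, 105 mm tall, 25 g, upright in the jaws of clip_2, origin 22 mm above the clip's: board 60 mm wide (y), 4 mm thick (x); along its top a wooden grip bar 12 mm thick (x), 60 mm wide, 22 mm high, its middle 94 mm above the origin. Origin: centre of its lower edge; z up along the card. Its lowest 34 mm are between the jaws
- card_box: fixed small open-topped wooden box, brass stud on its front, outside 50 (x) x 90 (y) x 55 mm high, walls and floor 5 mm (space inside 40 x 80 mm). Origin: centre of its underside, z up; the inner floor is 5 mm above it. A card stood in it, its width along the box's y, sticks out of the top and may lean on a wall
Mind the look-alikes: they are no part of the job. Leave any black look-alike of the card_1 alone.

How it is judged (in metres and radians):
On the way:
1. the weak clip's card is pulled up out of its jaws while that clip stays standing on the table (z of card_2 in the frame of clip_2 above 0.06 m and height (world z) of clip_2 below 0.01 m and angle between clip_2's own z axis and vertical below 0.15 rad), for 0.1 s.
At the end, for the whole second after the job is handed in: Weak clip's card stands foot down in the box (foot inside the walls, under 25 mm above the box's underside, leaning under 45 degrees); both clips upright on the table within 40 mm of their starts, the good one with its card still in (raised 13 mm at most); all at rest (x of card_2 in the frame of card_box between -0.024 and 0.024 m and y of card_2 in the frame of card_box between -0.044 and 0.044 m and z of card_2 in the frame of card_box below 0.025 m and angle between card_2's own z axis and vertical below 0.8 rad and linear speed of each of card_2, clip_2, clip_1 below 0.02 m/s and angle between each of clip_2, clip_1's own z axis and vertical below 0.12 rad and height (world z) of each of clip_2, clip_1 below 0.008 m and distance of each of clip_2, clip_1 from where it was at the start of the episode below 0.04 m and z of card_1 in the frame of clip_1 between 0.01 and 0.035 m and x of card_1 in the frame of clip_1 between -0.012 and 0.012 m and y of card_1 in the frame of clip_1 between -0.02 and 0.02 m); the robot touches nothing.
It also fails if it takes over 64 s, if anything falls off the work surface, if the arm or the gripper's body presses on something with over 40 N, if the wrist force passes 120 N, or if a joint passes its speed limit or range.

ROBOT

A 6-joint arm with a two-finger parallel gripper is mounted at the origin on a cart in front of the work surface, level with it; the furniture and walls round the work are solid. World frame = base frame: x ahead of the robot, y to its left, z up, the work surface at z = 0. Lengths are in mm, angles in rad, forces in N, time in s.
With the tool pointing down it reaches from about 275 to 1000 mm from the base axis. Payload 8.4 kg.
Tool frame: the origin (TCP) lies midway between the tips of the shut fingers; the grasp point (between the pads) lies behind it (r.pinch_z is the z of the grasp point in the tool frame, in mm); z points along the fingers, y is the direction in which the jaws open and shut (so a half turn about z gives the same grasp; the last joint's range is limited). The gripper opens to 85 mm and grips with 20 to 120 N. Pads are 22 mm wide; open, the fingers measure 114 mm over their backs; the gripper's body (76 mm by 85 mm) begins 54 mm behind the grasp point. The pads swing forward as they close: fully open they stand 13 mm farther back than shut.
Start: joints at [1.267, 0.353, 1.633, -0, 1.155, -0.002], TCP at [185.773, 596.755, 231.281] pointing down, gripper open.
Joint ranges: [-2.63, 2.63], [-0.92, 2.1], [0.06, 2.66], [-1.3, 4.44], [0, 2.69], [-3.02, 3.02]. Speed limits (rad/s): [2.22, 2.22, 2.79, 3.14, 3.14, 3.14].

INTERFACE

Orientations are given as [roll, pitch, yaw] about the fixed x, y, z axes, in that order (R = Rz(yaw) Ry(pitch) Rx(roll)).
In Python, from rig import r, optics, ticket gives the robot as it stands.
- The arm moves only by the shell command python3 -m jog 'ROWS' [FORCE]. ROWS is text: rows parted by semicolons, each of 7 numbers parted by spaces: the closure in counts, from 0 (fully open) to 255 (shut), then the shift along the tool's x, y, z in mm, then the turn, a rotation vector about the tool's x, y, z in degrees. A call has 1 to 5 rows; each row shifts and turns the pose as measured when the row begins, along the tool's axes as they then stand; what a row does not reach is not made up. A row lasts 1/12 s, in which the tool goes at most 41.7 mm and 7.16 degrees, less where a joint would pass 70% of its speed; a pose out of reach is approached as far as the arm can. A call with a gripper value outside its range is refused whole. The fingers move at their own pace and stop on an object; FORCE is the grip in N (left out, the last holds). Time passes only in rows, so rows that do not move let the fingers close. It gives the time, the measured TCP pose, the force and the opening at its end, in the units of the state.
- r.sense(): the state, without advancing time (a new reading comes with each control period).
- optics.grab_frame(name): name is "scene" or "top"; returns the picture (480x640x3 uint8, red, green, blue); there is no depth.
- optics.camera_info(name): a dict with "fx", "fy", "cx", "cy" (pixels), "dist" ([k1, k2, p1, p2, k3] as OpenCV has them; the pictures are not rectified), "world_from_camera" (4x4, takes a point from camera to world coordinates). Camera axes: x right, y down, z forward; pixel columns grow to the right and rows downward; lengths in mm; the calibration is good to about 2 mm. A picture is of the moment at which its call begins. camera_info takes no time and is no camera call.
- ticket.sign_off(): hands the job in, once; it reports no verdict.
The state is a dict: "clock": time; "qpos": joint angles; "qvel": joint speeds; "joint_efforts": joint torques, N m; "eef_pos": TCP position; "tcp_rot": TCP orientation; "contact_force": force on the tool from outside, world axes, zero at the start; "wrist_torque": the same for the moment, N m; "opening": opening from 0.0 (shut) to 1.0 (fully open).
Only numpy, scipy, OpenCV 4.12 (cv2) and the standard library are available. Lean on these libraries where they do the work, as an engineer would, in place of code of your own. Each camera call takes 0.05 s, during which the arm holds its last target.

## Working session

There is one attempt and no reset: what is moved stays moved. The work goes in short steps, Python scripts to look and compute and a shell command to move; the robot and the scene stay as the last step left them, time stands still between calls to the robot, and variables do not carry over. Pictures are saved under pics/ and viewed, and the job is handed in when it is done.

```bash
ls; mkdir -p pics
python3 - <<'E'
from rig import r,optics,ticket
import cv2
print(r.sense(), r.pinch_z)
for n in("scene","top"):
    im=optics.grab_frame(n); cv2.imwrite(f"pics/{n}0.png",im[:,:,::-1]); print(n,optics.camera_info(n))
E
```

```text
pics
{'clock': 0.0, 'qpos': array([ 1.26661578e+00,  3.53615639e-01,  1.63413584e+00,  4.19917189e-06,
        1.15519008e+00, -2.39121719e-03]), 'qvel': array([-0.0010543 ,  0.00037054, -0.0013348 ,  0.00016398, -0.00085094,
       -0.00013404]), 'joint_efforts': array([-2.76572660e-03, -6.05234671e+01, -3.42068839e+01, -2.97097486e-04,
        9.06986796e-03,  1.89803757e-06]), 'eef_pos': array([185.62042111, 596.30579877, 230.58125065]), 'tcp_rot': array([-3.14024376e+00, -7.06492532e-06,  2.83980163e+00]), 'contact_force': array([ 0.35701974, -0.90216991,  0.40843744]), 'wrist_torque': array([ 0.02562383, -0.03085803,  0.02940935]), 'opening': 0.997741927862326} -18.700000000000003
scene {'fx': 618.4699735794132, 'fy': 618.4699735794132, 'cx': 323.6270048003274, 'cy': 237.98302433563865, 'dist': array([-0.05492091,  0.        ,  0.        ,  0.        ,  0.        ]), 'world_from_camera': array([[ 7.06532060e-01, -5.04594265e-01,  4.96182503e-01,
        -8.01315236e+01],
       [-7.07643838e-01, -4.96559803e-01,  5.02661477e-01,
        -5.01252394e+02],
       [-7.25581254e-03, -7.06266939e-01, -7.07908443e-01,
         7.94998610e+02],
       [ 0.00000000e+00,  0.00000000e+00,  0.00000000e+00,
         1.00000000e+00]])}
top {'fx': 436.4776498071465, 'fy': 436.4776498071465, 'cx': 311.6264752975395, 'cy': 242.06139824235015, 'dist': array([-0.05743692,  0.        ,  0.        ,  0.        ,  0.        ]), 'world_from_camera': array([[-1.78920114e-02, -9.92197950e-01,  1.23381942e-01,
         3.08300663e+02],
       [-9.99837466e-01,  1.80289026e-02, -6.99566575e-06,
         2.27465882e+01],
       [-2.21749993e-03, -1.23362013e-01, -9.92359258e-01,
         8.98783394e+02],
       [ 0.00000000e+00,  0.00000000e+00,  0.00000000e+00,
         1.00000000e+00]])}
```

View pics/scene0.png

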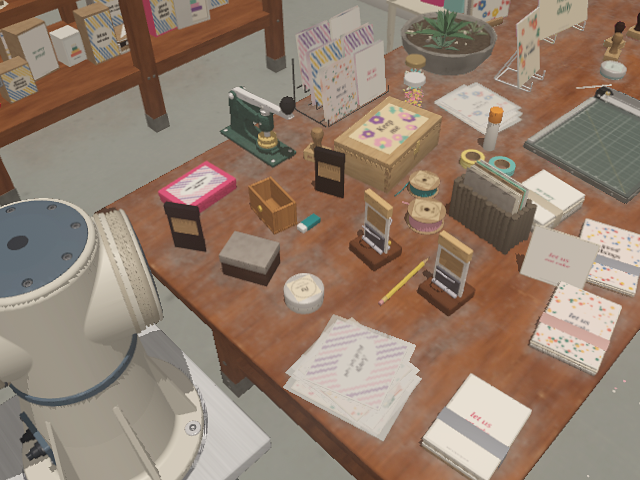

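View pics/top0.png

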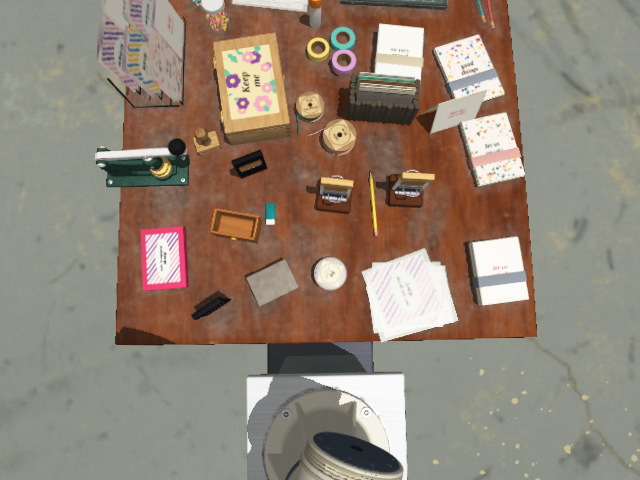

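Candidates: the clips with cards are at scene (376,235) and (449,275), or top (336,190) and (410,187). The black look-alike cards, to be left alone, are at scene (186,226) and (329,172). The open box is at scene (271,203), top (236,225). Next are the close crops.

Run:
```python
import cv2,numpy as np
s=cv2.imread("pics/scene0.png");t=cv2.imread("pics/top0.png")
a=cv2.resize(s[170:320,330:490],None,fx=5,fy=5,interpolation=cv2.INTER_CUBIC)[:,:800]
cv2.imwrite("pics/c1.png",cv2.resize(a,(640,600)))
cv2.imwrite("pics/c2.png",cv2.resize(t[160:250,200:300],None,fx=6,fy=6,interpolation=cv2.INTER_CUBIC))
cv2.imwrite("pics/c3.png",cv2.resize(t[155:225,305:445],(800,400),interpolation=cv2.INTER_CUBIC))
cv2.imwrite("pics/c4.png",cv2.resize(s[165:240,235:335],(800,600),interpolation=cv2.INTER_CUBIC))
```

```text
(no output)
```

View pics/c1.png

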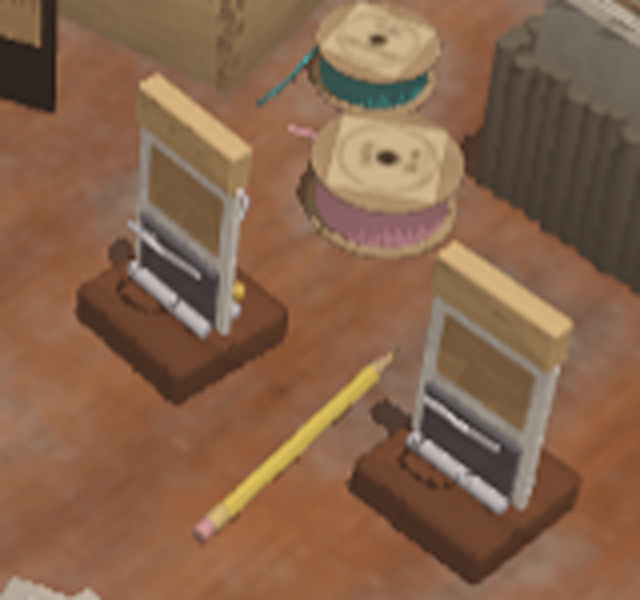

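View pics/c3.png

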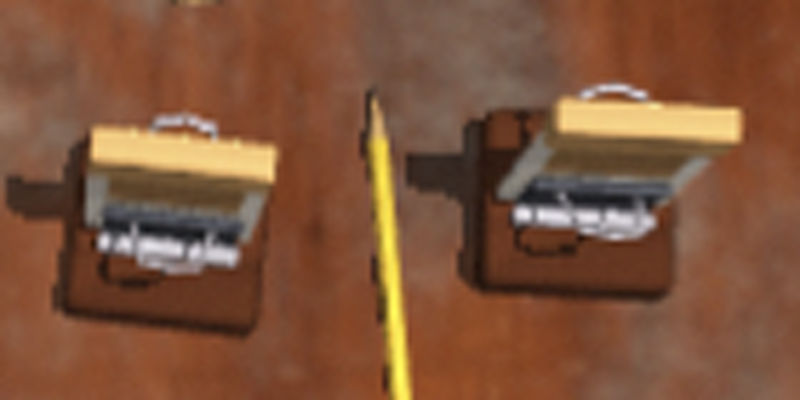

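View pics/c2.png

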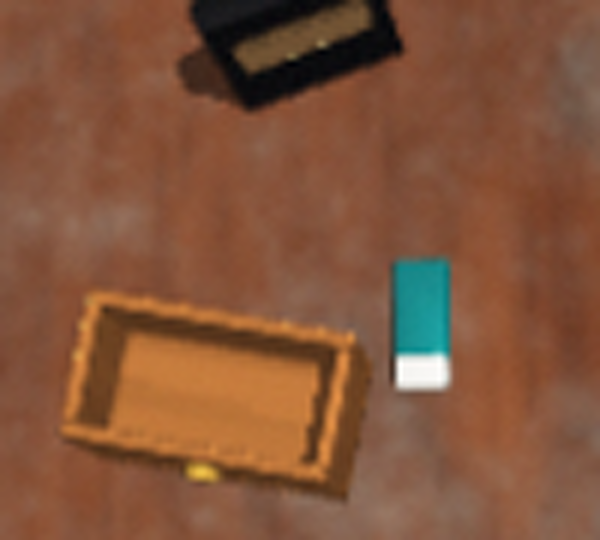

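View pics/c4.png

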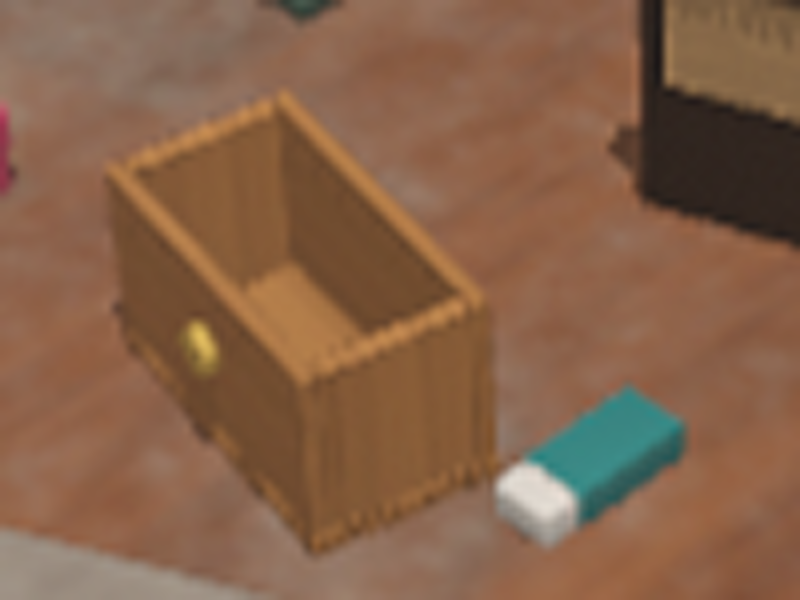

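The crops show two identical clips with cards, grip bars at scene (378,199) and (456,243). The box has its stud facing the robot and its interior is empty. I'll fit the poses from corners picked in both views.

```bash
cat > h.py <<'E'
import numpy as np,cv2
from scipy.optimize import least_squares
from rig import r,optics,ticket
def proj(n,P):
    c=optics.camera_info(n);T=np.linalg.inv(c["world_from_camera"])
    K=np.array([[c["fx"],0,c["cx"]],[0,c["fy"],c["cy"]],[0,0,1]])
    return cv2.projectPoints(np.array(P,float),cv2.Rodrigues(T[:3,:3])[0],T[:3,3],K,np.array(c["dist"]))[0][:,0]
def corners(p,sx,sy,z):
    x,y,a=p;c,s=np.cos(a),np.sin(a)
    # local: near-left(-x,+y), far-left, far-right, near-right
    L=np.array([[-sx,sy],[sx,sy],[sx,-sy],[-sx,-sy]])/2
    return np.c_[L@np.array([[c,s],[-s,c]])+[x,y],np.full(4,z)]
def fit(obs,sx,sy,z,p0):
    f=lambda p:np.concatenate([(proj(n,corners(p,sx,sy,z))-o).ravel() for n,o in obs.items()])
    s=least_squares(f,p0,loss="soft_l1",x_scale=[10,10,.1]);return s.x,f(s.x).round(1)
E
python3 - <<'E'
from h import *
A=np.array
c3=lambda l:A(l)/5.714+[305,155]; c2=lambda l:A(l)/6+[200,160]; c1=lambda l:A(l)/4+[330,170]; c4=lambda l:A(l)/8+[235,165]
bars={"L":({"top":c3([(92,158),(92,127),(276,147),(276,182)]),"scene":c1([(140,85),(157,75),(250,150),(235,162)])}),
"R":({"top":c3([(555,133),(555,99),(741,108),(741,143)]),"scene":c1([(440,255),(457,243),(572,325),(557,340)])})}
for k,o in bars.items():
    for sub in (o,{"top":o["top"]},{"scene":o["scene"]}):
        p,e=fit(sub,12,60,127,[500,0,0]);print(k,p.round(3),e)
o={"top":c2([(65,435),(90,292),(357,335),(325,478)]),"scene":c4([(108,168),(285,92),(488,300),(308,380)])}
for sub in (o,{"top":o["top"]},{"scene":o["scene"]}):
    p,e=fit(sub,50,90,55,[400,200,0]);print("box",p.round(3),e)
E
```

```text
L [ 5.13722e+02 -2.67260e+01 -1.40000e-01] [-0.1  0.3  0.7 -0.6  1.3 -0.2  0.6  0.  -1.5 -0.4 -0.2 -0.8  0.6 -0.2
 -1.3 -0.1]
L [ 5.13514e+02 -2.56250e+01 -1.36000e-01] [-0.7  0.5  0.1 -0.4  0.7 -0.2 -0.   0.1]
L [ 5.13853e+02 -2.80560e+01 -1.35000e-01] [-0.9  0.   0.4 -0.4  1.3  0.1 -0.5  0.2]
R [ 5.22180e+02 -1.75741e+02 -7.60000e-02] [ 0.7 -0.1  0.9 -0.5  1.  -0.1  0.8  0.1 -1.9 -0.3 -0.9 -0.9  0.5 -0.3
 -0.9 -0.2]
R [ 5.21885e+02 -1.74181e+02 -6.60000e-02] [-0.1  0.2 -0.  -0.2  0.1 -0.1  0.   0.1]
R [ 5.22466e+02 -1.77164e+02 -8.80000e-02] [-0.9 -0.1  0.1 -0.6  1.3  0.3 -0.2  0.3]
box [ 4.52091e+02  1.72098e+02 -1.83000e-01] [-0.5  0.   0.2 -0.9  0.5 -0.7  1.2  0.3 -1.2 -0.  -0.2 -0.4  0.3 -0.3
 -1.   0.5]
box [ 4.51447e+02  1.72840e+02 -1.85000e-01] [-0.9  0.3 -0.1 -0.6  0.1 -0.4  0.8  0.7]
box [ 4.52639e+02  1.71288e+02 -1.83000e-01] [-0.7  0.   0.3 -0.4  0.9 -0.3 -0.4  0.6]
```

```bash
cat >> h.py <<'E'
from scipy.spatial.transform import Rotation as Ro
def plan(x,y,z,ya,n=5,step=40,ang=7,shape=True):
    """target TCP, tool y axis at world angle ya (mod pi), pointing down"""
    s=r.sense();p=np.array(s["eef_pos"]);R=Ro.from_euler("xyz",s["tcp_rot"])
    T=np.array([x,y,z],float)
    best=None
    for k in(0,np.pi):
        Rt=Ro.from_euler("xyz",[np.pi,0,ya+k+np.pi/2]); w=(R.inv()*Rt).magnitude()
        if best is None or w<best[0]:best=(w,Rt)
    Rt=best[1]
    print("t",round(s["clock"],2),"pos",p.round(1),"err",(T-p).round(1),"ang",round(np.degrees(best[0]),2),"F",np.round(s["contact_force"],1),"open",round(s["opening"],3),"q6",round(s["qpos"][5],2))
    for i in range(n):
        d=T-p;L=np.linalg.norm(d)
        if L>step:d*=step/L
        w=(R.inv()*Rt).as_rotvec(degrees=True);W=np.linalg.norm(w)
        if W>ang:w*=ang/W
        print(*(R.inv().apply(d)).round(1),*w.round(1),sep=" ")
        p=p+d;R=R*Ro.from_rotvec(w,degrees=True)
E
python3 -c "
from h import *
plan(513.7,-26.7,215,-.14)"
```

```text
t 0.1 pos [185.6 596.4 230.6] err [ 328.1 -623.1  -15.6] ang 80.73 F [ 0.4 -0.2 -0.5] open 0.998 q6 -0.0
-28.3 -28.2 0.9 -0.0 0.0 7.0
-31.5 -24.6 0.9 -0.0 0.0 7.0
-34.3 -20.6 0.9 -0.0 0.0 7.0
-36.6 -16.2 0.9 -0.0 0.0 7.0
-38.3 -11.6 0.9 -0.0 0.0 7.0
```

```bash
python3 -m jog '0 -28 -28 0 0 0 7;0 -32 -25 0 0 0 7;0 -34 -21 0 0 0 7;0 -37 -16 0 0 0 7;0 -38 -12 0 0 0 7'; python3 -c "
from h import *
plan(513.7,-26.7,215,-.14)"
```

```text
clock: 0.52
eef_pos: [276.6, 418.0, 227.8]
tcp_rot: [-3.14, -0.001, 2.219]
contact_force: [0.7, -0.5, -0.4]
opening: 0.997
t 0.52 pos [276.6 418.  227.8] err [ 237.1 -444.7  -12.8] ang 45.17 F [ 0.7 -0.5 -0.4] open 0.997 q6 0.33
-39.5 -6.3 1.0 -0.0 -0.0 7.0
-40.0 -1.4 1.0 -0.0 -0.0 7.0
-39.8 3.4 1.0 -0.0 -0.0 7.0
-39.1 8.3 1.0 -0.0 -0.0 7.0
-37.8 13.0 1.0 -0.0 -0.0 7.0
```

```bash
python3 -m jog '0 -39.5 -6.3 1 0 0 7;0 -40 -1.4 1 0 0 7;0 -40 3.4 1 0 0 7;0 -39 8.3 1 0 0 7;0 -38 13 1 0 0 7'; python3 -c "
from h import *
plan(513.7,-26.7,215,-.14)"
```

```text
clock: 0.93
eef_pos: [370.5, 232.0, 221.9]
tcp_rot: [-3.139, 0.001, 1.594]
contact_force: [1.0, 0.6, -0.5]
opening: 1.001
t 0.93 pos [370.5 232.  221.9] err [ 143.2 -258.7   -6.9] ang 9.34 F [ 1.   0.6 -0.5] open 1.001 q6 0.53
-35.4 18.6 0.9 -0.1 0.1 7.0
-32.9 22.7 0.9 -0.0 0.0 2.3
-31.9 24.1 0.9 -0.0 0.0 0.0
-31.9 24.1 0.9 -0.0 -0.0 0.0
-31.9 24.1 0.9 0.0 -0.0 0.0
```

```bash
python3 -m jog '0 -35 18.6 1 0 0 7;0 -33 22.7 1 0 0 2;0 -32 24 1 0 0 0;0 -32 24 1 0 0 0;0 -32 24 1 0 0 0'; python3 -c "
from h import *
plan(513.7,-26.7,170,-.14)"
```

```text
clock: 1.35
eef_pos: [467.4, 47.6, 216.8]
tcp_rot: [-3.14, 0.001, 1.423]
contact_force: [0.6, 0.2, 0.3]
opening: 1.0
t 1.35 pos [467.4  47.6 216.8] err [ 46.3 -74.3 -46.8] ang 0.48 F [0.6 0.2 0.3] open 1.0 q6 0.25
-26.8 22.9 18.8 -0.1 0.1 -0.5
-27.0 22.7 18.8 0.0 -0.0 -0.0
-13.0 10.9 9.1 -0.0 -0.0 -0.0
0.0 0.0 0.0 -0.0 -0.0 -0.0
0.0 0.0 0.0 -0.0 -0.0 -0.0
```

```bash
python3 -m jog '0 -27 23 9 0 0 0;0 -27 23 9 0 0 0;0 -13 11 9 0 0 0;0 0 0 0 0 0 0' ; python3 -c "
from h import *
plan(513.7,-26.7,99,-.14,step=20)
cv2.imwrite('pics/s1.png',optics.grab_frame('scene')[130:330,270:530,::-1].repeat(3,0).repeat(3,1))"
```

```text
clock: 1.68
eef_pos: [518.2, -38.2, 188.7]
tcp_rot: [3.14, 0.002, 1.417]
contact_force: [0.6, 0.1, -0.1]
opening: 1.001
t 1.68 pos [518.2 -38.2 188.7] err [ -4.5  11.5 -89.7] ang 0.82 F [ 0.6  0.1 -0.1] open 1.001 q6 0.08
2.4 -1.4 19.8 0.1 0.1 -0.8
2.4 -1.3 19.8 -0.0 -0.0 -0.0
2.4 -1.3 19.8 0.0 0.0 -0.0
2.4 -1.3 19.8 0.0 0.0 -0.0
1.3 -0.7 10.5 0.0 0.0 -0.0
```

View pics/s1.png

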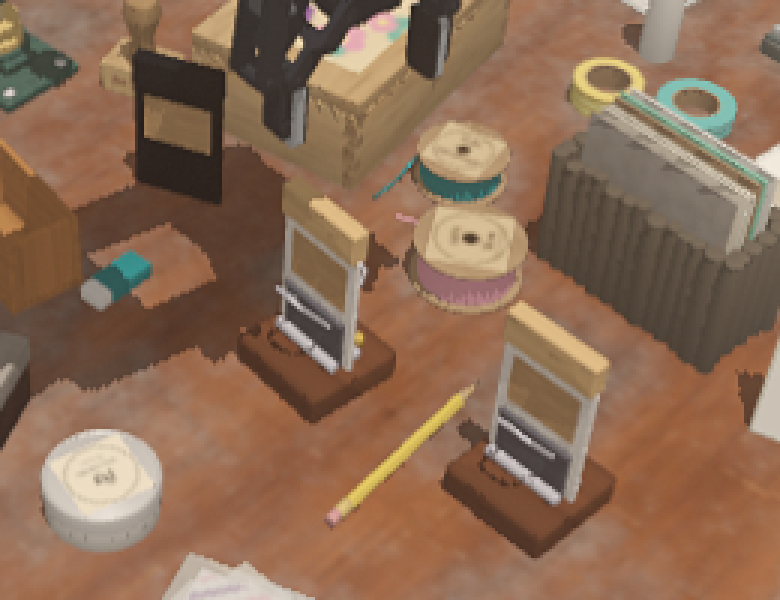

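The gripper's fingers, at crop (285,120) and (425,50), straddle the left bar at (325,215) from above. I'll go down.

```bash
python3 -m jog '0 4 -3 20 0 0 -0.8;0 4 -2 15 0 0 0;0 2 0 10 0 0 0;0 0 0 0 0 0 0' ; python3 -c "
from h import *
plan(513.7,-26.7,99,-.14,step=20)"
```

```text
clock: 2.07
eef_pos: [513.1, -24.2, 144.0]
tcp_rot: [3.14, 0.001, 1.43]
contact_force: [-0.6, 0.3, 0.4]
opening: 0.998
t 2.07 pos [513.1 -24.2 144. ] err [  0.6  -2.5 -45. ] ang 0.1 F [-0.6  0.3  0.4] open 0.998 q6 0.09
-1.1 0.4 20.0 0.1 0.0 -0.0
-1.1 0.4 20.0 0.0 0.0 -0.0
-0.3 0.1 5.1 0.0 0.0 -0.0
0.0 0.0 0.0 0.0 0.0 -0.0
0.0 0.0 0.0 0.0 0.0 -0.0
```

```bash
python3 -m jog '0 -1 0.5 15 0 0 0;0 -1 0.5 15 0 0 0;0 0 0 12 0 0 0;0 0 0 3 0 0 0;0 0 0 0 0 0 0' ; python3 -c "
from h import *
plan(513.7,-26.7,99,-.14,step=20)"
```

```text
clock: 2.48
eef_pos: [514.3, -22.5, 101.0]
tcp_rot: [3.138, 0.0, 1.435]
contact_force: [0.1, 0.0, 0.5]
opening: 0.999
t 2.48 pos [514.3 -22.5 101. ] err [-0.6 -4.2 -2. ] ang 0.34 F [0.1 0.  0.5] open 0.999 q6 0.09
-4.2 -0.1 2.0 0.2 0.0 0.3
0.0 0.0 0.0 0.0 0.0 0.0
0.0 0.0 0.0 -0.0 -0.0 0.0
0.0 0.0 0.0 0.0 0.0 0.0
0.0 0.0 0.0 0.0 0.0 0.0
```

```bash
python3 -m jog '0 -4 0 2 0 0 0.3;0 0 0 0 0 0 0;200 0 0 0 0 0 0;200 0 0 0 0 0 0;200 0 0 0 0 0 0' 30; python3 -m jog '230 0 0 0 0 0 0;230 0 0 0 0 0 0;230 0 0 0 0 0 0;230 0 0 0 0 0 0;230 0 0 0 0 0 0' 30;  python3 -c "
from h import *
plan(513.7,-26.7,99,-.14,step=20)"
```

```text
clock: 2.9
eef_pos: [515.5, -26.2, 102.3]
tcp_rot: [3.134, -0.0, 1.43]
contact_force: [0.2, -0.1, -0.2]
opening: 0.603
clock: 3.32
eef_pos: [515.1, -26.2, 103.2]
tcp_rot: [3.134, -0.001, 1.43]
contact_force: [-0.3, 1.1, -0.1]
opening: 0.134
t 3.32 pos [515.1 -26.2 103.2] err [-1.4 -0.5 -4.2] ang 0.43 F [-0.3  1.1 -0.1] open 0.134 q6 0.09
-0.7 -1.4 4.2 0.4 -0.0 -0.0
0.0 0.0 0.0 -0.0 0.0 0.0
0.0 0.0 0.0 0.0 0.0 0.0
0.0 0.0 0.0 0.0 0.0 0.0
0.0 0.0 0.0 0.0 0.0 0.0
```

```bash
python3 -m jog '255 0 0 0 0 0 0;255 0 0 -2 0 0 0;255 0 0 -2 0 0 0;255 0 0 -2 0 0 0;255 0 0 -2 0 0 0' 40; python3 -m jog '255 0 0 -2 0 0 0;255 0 0 -2 0 0 0;255 0 0 -2 0 0 0;255 0 0 -2 0 0 0;255 0 0 -2 0 0 0' 40;python3 -c "
from h import *
plan(513.7,-26.7,99,-.14,n=0)
cv2.imwrite('pics/s2.png',optics.grab_frame('scene')[130:330,270:530,::-1].repeat(3,0).repeat(3,1))"
```

```text
clock: 3.73
eef_pos: [515.1, -26.3, 111.2]
tcp_rot: [3.134, -0.0, 1.43]
contact_force: [0.2, 0.6, -1.3]
opening: 0.133
clock: 4.15
eef_pos: [515.1, -26.3, 122.3]
tcp_rot: [3.134, -0.0, 1.43]
contact_force: [0.1, -0.2, -1.4]
opening: 0.135
t 4.15 pos [515.1 -26.3 122.3] err [ -1.4  -0.4 -23.3] ang 0.44 F [ 0.1 -0.2 -1.4] open 0.135 q6 0.09
```

View pics/s2.png

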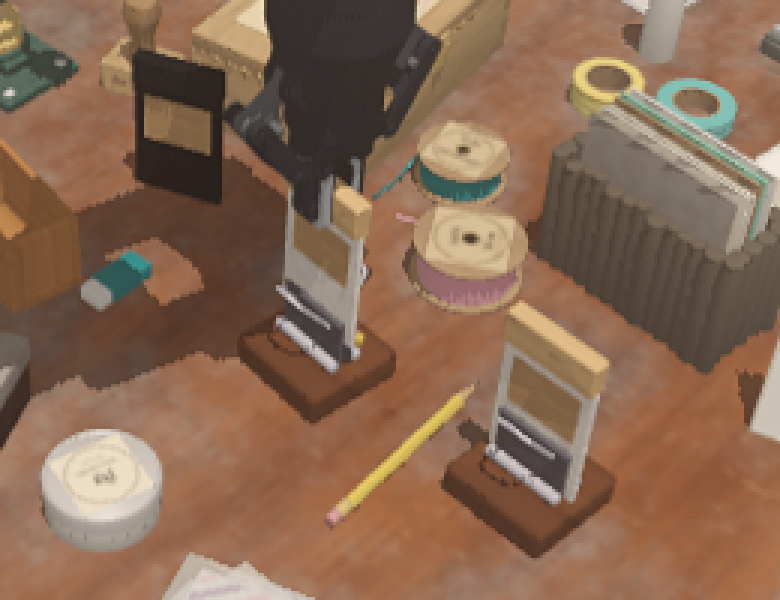

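The left clip's foot stays at crop (315,365) while its card rises about 19 mm at 1.3 N, so the left clip is the weak one. I'll keep pulling straight up.

```bash
python3 -m jog '255 0 0 -3 0 0 0;255 0 0 -3 0 0 0;255 0 0 -3 0 0 0;255 0 0 -3 0 0 0;255 0 0 -3 0 0 0' 40; python3 -m jog '255 0 0 -4 0 0 0;255 0 0 -4 0 0 0;255 0 0 -5 0 0 0;255 0 0 -5 0 0 0;255 0 0 -5 0 0 0' 40;python3 -m jog '255 0 0 -10 0 0 0;255 0 0 -10 0 0 0;255 0 0 -10 0 0 0;255 0 0 -5 0 0 0;255 0 0 0 0 0 0' 40;python3 -c "
from h import *
plan(452.1,172.1,195,-.183,step=30)
cv2.imwrite('pics/s3.png',optics.grab_frame('scene')[80:330,270:530,::-1].repeat(2,0).repeat(2,1))"
```

```text
clock: 4.62
eef_pos: [515.2, -26.3, 139.0]
tcp_rot: [3.133, -0.0, 1.43]
contact_force: [0.4, 0.4, -0.5]
opening: 0.127
clock: 5.03
eef_pos: [515.0, -26.3, 164.5]
tcp_rot: [3.133, -0.0, 1.43]
contact_force: [-0.9, -0.7, 0.7]
opening: 0.132
clock: 5.45
eef_pos: [515.5, -26.3, 205.3]
tcp_rot: [3.131, -0.001, 1.43]
contact_force: [0.1, 0.3, 0.5]
opening: 0.132
t 5.45 pos [515.5 -26.3 205.3] err [-63.4 198.4 -10.3] ang 2.51 F [0.1 0.3 0.5] open 0.132 q6 0.09
27.0 -13.0 1.4 0.6 -0.1 2.4
26.4 -14.2 1.5 0.0 0.0 0.0
26.4 -14.2 1.5 -0.0 0.0 0.0
26.4 -14.2 1.5 -0.0 0.0 0.0
26.4 -14.2 1.5 -0.0 0.0 0.0
```

View pics/s3.png

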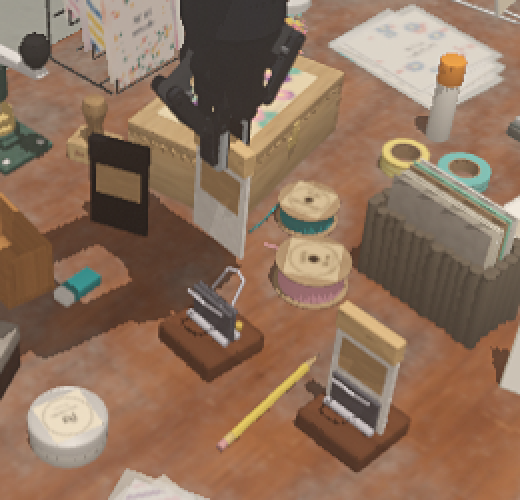

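The card is free at crop (222,190) and the empty clip is standing at (210,335). Now I'll carry the card to the box.

```bash
python3 -m jog '255 27 -13 1.5 0.6 0 2.4;255 26.5 -14 1.5 0 0 0;255 26.5 -14 1.5 0 0 0;255 26.5 -14 1.5 0 0 0;255 26.5 -14 1.5 0 0 0' 40;python3 -c "
from h import *
plan(452.1,172.1,190,-.183,step=25)"
```

```text
clock: 5.92
eef_pos: [471.0, 116.7, 196.6]
tcp_rot: [3.139, 0.0, 1.378]
contact_force: [0.3, 0.9, 0.4]
opening: 0.131
t 5.92 pos [471.  116.7 196.6] err [-18.9  55.4  -6.6] ang 0.57 F [0.3 0.9 0.4] open 0.131 q6 0.43
21.5 -12.4 2.8 0.1 0.0 -0.6
21.7 -12.2 2.8 -0.0 -0.0 -0.0
7.8 -4.4 1.0 0.0 0.0 0.0
0.0 0.0 0.0 -0.0 0.0 -0.0
0.0 0.0 0.0 0.0 0.0 0.0
```

```bash
python3 -m jog '255 18 -11 2.5 0 0 -0.6;255 16 -10 2.5 0 0 0;255 6 -4 1 0 0 0;255 0 0 0 0 0 0;255 0 0 0 0 0 0' 40;python3 -c "
from h import *
plan(452.1,172.1,170,-.183,step=25)
cv2.imwrite('pics/s4.png',optics.grab_frame('scene')[80:280,170:430,::-1].repeat(3,0).repeat(3,1))
cv2.imwrite('pics/t4.png',optics.grab_frame('top')[120:280,180:380,::-1].repeat(3,0).repeat(3,1))"
```

```text
clock: 6.33
eef_pos: [450.0, 166.6, 188.5]
tcp_rot: [-3.141, 0.001, 1.395]
contact_force: [1.3, -0.8, -0.9]
opening: 0.131
t 6.33 pos [450.  166.6 188.5] err [  2.1   5.5 -18.5] ang 0.4 F [ 1.3 -0.8 -0.9] open 0.131 q6 0.53
5.8 1.2 18.5 -0.1 0.1 0.4
0.0 0.0 0.0 0.0 -0.0 -0.0
0.0 0.0 0.0 -0.0 -0.0 -0.0
0.0 0.0 0.0 -0.0 -0.0 -0.0
0.0 0.0 0.0 -0.0 -0.0 -0.0
```

View pics/s4.png

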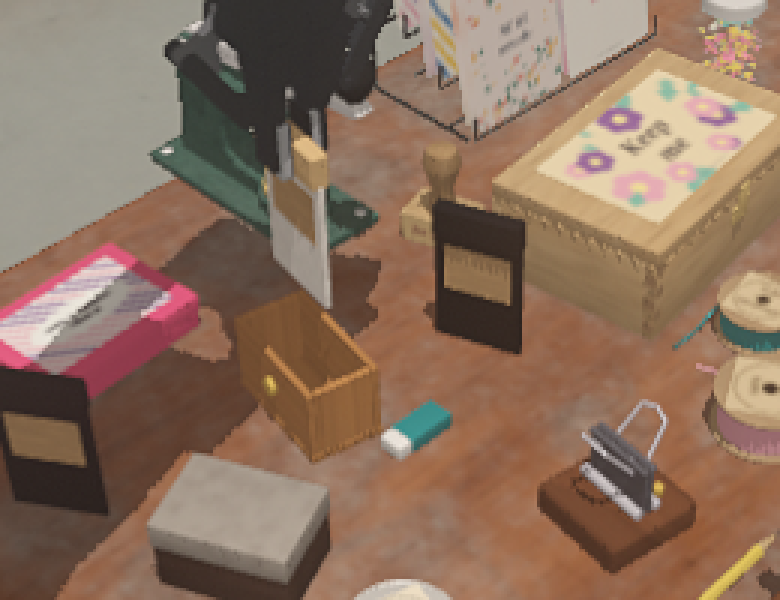

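View pics/t4.png

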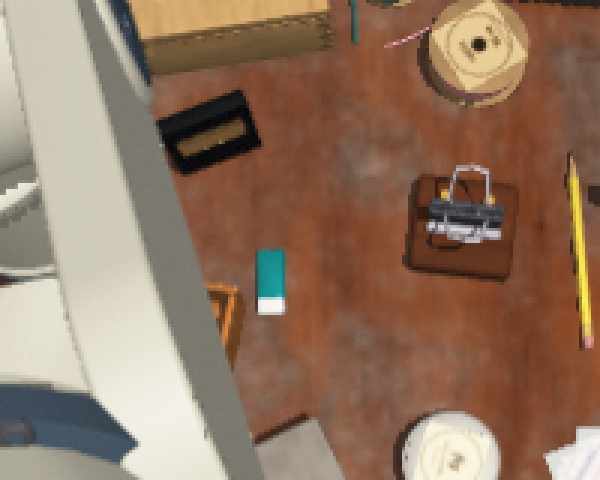

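```bash
python3 -c "
from h import *
for dz in(78,81,84): print(dz,proj('scene',corners([450,166.6,-.176],4,60,188.5-dz)).round(1).tolist())"
python3 -m jog '255 5 1 15 0 0 0.4;255 0 0 10 0 0 0;255 0 0 5 0 0 0;255 0 0 0 0 0 0' 40;python3 -c "
from h import *
plan(452.1,172.1,150,-.183,step=25)"
```

```text
78 [[260.8, 163.8], [262.7, 162.9], [280.6, 180.5], [278.6, 181.4]]
81 [[260.9, 165.1], [262.8, 164.3], [280.7, 181.8], [278.7, 182.7]]
84 [[261.1, 166.4], [263.0, 165.6], [280.8, 183.2], [278.8, 184.0]]
clock: 6.77
eef_pos: [454.3, 167.6, 158.1]
tcp_rot: [3.14, 0.001, 1.382]
contact_force: [0.8, 0.6, -0.7]
opening: 0.133
t 6.77 pos [454.3 167.6 158.1] err [-2.2  4.5 -8.1] ang 0.32 F [ 0.8  0.6 -0.7] open 0.133 q6 0.54
4.0 -3.0 8.1 0.1 0.0 -0.3
0.0 0.0 0.0 -0.0 -0.0 -0.0
0.0 0.0 0.0 -0.0 0.0 0.0
0.0 0.0 0.0 0.0 0.0 -0.0
0.0 0.0 0.0 0.0 0.0 -0.0
```

The card's foot corners match the prediction: (261,166) and (280,182) with the foot about 82 mm below the TCP. I'll lower it.

```bash
python3 -m jog '255 4 -3 3 0 0 0;255 0 0 10 0 0 0;255 0 0 10 0 0 0;255 0 0 10 0 0 0;255 0 0 0 0 0 0' 40;python3 -c "
from h import *
plan(452.1,172.1,89,-.183,step=10)"
```

```text
clock: 7.18
eef_pos: [452.6, 171.4, 122.7]
tcp_rot: [3.139, 0.0, 1.381]
contact_force: [-0.4, -0.0, -0.8]
opening: 0.13
t 7.18 pos [452.6 171.4 122.7] err [ -0.5   0.7 -33.7] ang 0.41 F [-0.4 -0.  -0.8] open 0.13 q6 0.55
0.2 -0.2 10.0 0.1 0.0 -0.4
0.2 -0.2 10.0 -0.0 0.0 0.0
0.2 -0.2 10.0 0.0 0.0 0.0
0.1 -0.1 3.7 -0.0 0.0 0.0
0.0 0.0 0.0 0.0 0.0 -0.0
```

```bash
python3 -m jog '255 0 0 10 0 0 0;255 0 0 10 0 0 0;255 0 0 7 0 0 0;255 0 0 2 0 0 0;255 0 0 0 0 0 0' 40;python3 -c "
from h import *
plan(452.1,172.1,89,-.183,step=10,n=1)"
```

```text
clock: 7.6
eef_pos: [452.0, 171.2, 90.5]
tcp_rot: [3.141, 0.002, 1.382]
contact_force: [0.2, -0.5, 0.3]
opening: 0.131
t 7.6 pos [452.  171.2  90.5] err [ 0.1  0.9 -1.5] ang 0.37 F [ 0.2 -0.5  0.3] open 0.131 q6 0.55
0.9 -0.1 1.5 0.0 0.1 -0.4
```

```bash
python3 -m jog '255 0 0 1.5 0 0 0;255 0 0 1 0 0 0;255 0 0 1 0 0 0;255 0 0 0 0 0 0' 40;python3 -c "
from h import *
plan(452.1,172.1,89,-.183,step=10,n=1)
cv2.imwrite('pics/s5.png',optics.grab_frame('scene')[80:280,170:430,::-1].repeat(3,0).repeat(3,1))"
```

```text
clock: 7.93
eef_pos: [452.6, 171.5, 87.3]
tcp_rot: [3.14, 0.001, 1.382]
contact_force: [-0.5, -0.4, -0.6]
opening: 0.13
t 7.93 pos [452.6 171.5  87.3] err [-0.5  0.6  1.7] ang 0.36 F [-0.5 -0.4 -0.6] open 0.13 q6 0.55
0.5 -0.6 -1.7 0.1 0.1 -0.3
```

View pics/s5.png

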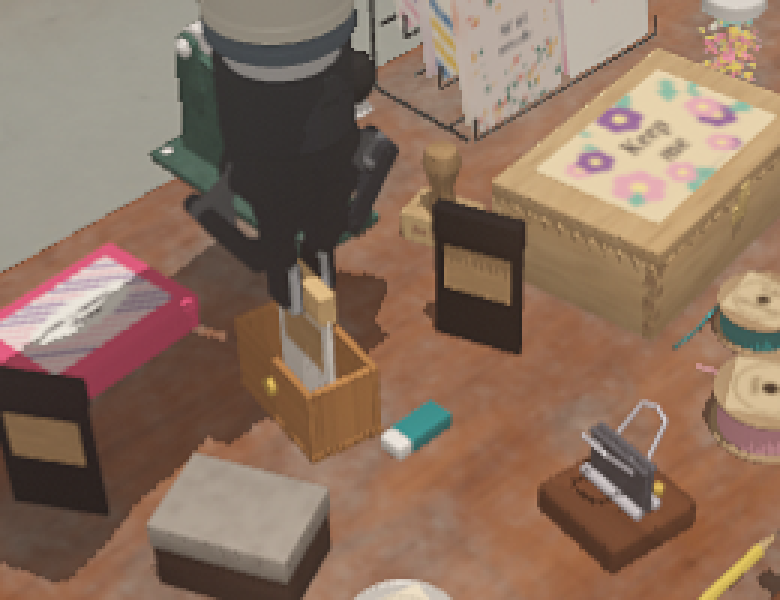

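The card is in the box and about to touch the floor. I'll shift it toward the far wall and tip it slightly so it settles against that wall in a small lean when I let go.

```bash
python3 -m jog '255 0 5 0 0 0 0;255 0 8 0 4 0 0;255 0 7 -0.5 4 0 0;255 0 0 0 0 0 0' 40;python3 -c "
from h import *
plan(470.6,168.5,87,-.183,step=10,n=1)
cv2.imwrite('pics/s6.png',optics.grab_frame('scene')[130:250,220:350,::-1].repeat(5,0).repeat(5,1))"
```

```text
clock: 8.32
eef_pos: [473.2, 168.1, 88.9]
tcp_rot: [-3.0, -0.001, 1.384]
contact_force: [1.1, -0.2, 0.5]
opening: 0.132
t 8.32 pos [473.2 168.1  88.9] err [-2.6  0.4 -1.9] ang 8.12 F [ 1.1 -0.2  0.5] open 0.132 q6 0.43
-0.1 -2.3 2.2 -7.0 -0.0 -0.2
```

View pics/s6.png

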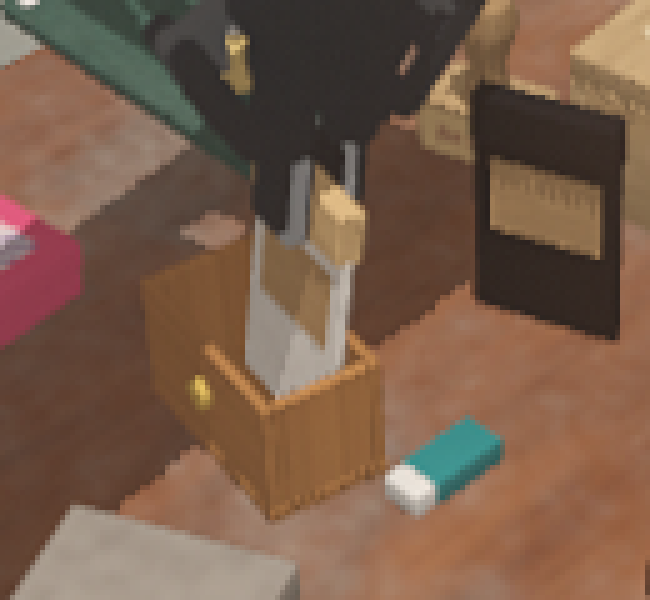

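```bash
python3 -c "
from h import *
def ground(n,u,v,z=0):
    c=optics.camera_info(n);K=np.array([[c['fx'],0,c['cx']],[0,c['fy'],c['cy']],[0,0,1]])
    q=cv2.undistortPoints(np.array([[[u,v]]],float),K,np.array(c['dist']))[0,0]
    M=c['world_from_camera'];d=M[:3,:3]@[*q,1];o=M[:3,3];return (o+d*(z-o[2])/d[2])[:2].round(0)
print(ground('scene',220+475/5,130+300/5),ground('scene',220+615/5,130+340/5))"
python3 -m jog '255 0 0 2 0 0 0;255 0 0 1 0 0 0;255 0 0 0 0 0 0' 40
```

```text
[560. 170.] [581. 114.]
clock: 8.62
eef_pos: [471.5, 167.7, 85.6]
tcp_rot: [-3.006, 0.0, 1.383]
contact_force: [1.3, -0.2, 3.7]
opening: 0.128
```

The foot is on the floor (3.7 N up), and the black card is 30 mm clear of the opening fingers. I'll release.

```bash
python3 -m jog '190 0 0 0 0 0 0;150 0 0 0 0 0 0;100 0 0 0 0 0 0;60 0 0 0 0 0 0;60 0 0 0 0 0 0' 40;python3 -c "
from h import *
plan(470.6,168.5,87,-.183,step=10,n=0)
cv2.imwrite('pics/s7.png',optics.grab_frame('scene')[130:250,220:350,::-1].repeat(5,0).repeat(5,1))"
```

```text
clock: 9.03
eef_pos: [468.6, 167.9, 85.5]
tcp_rot: [-3.007, 0.001, 1.385]
contact_force: [0.0, -0.3, -0.4]
opening: 0.763
t 9.03 pos [468.6 167.9  85.5] err [2.  0.6 1.5] ang 7.72 F [ 0.  -0.3 -0.4] open 0.763 q6 0.43
```

View pics/s7.png

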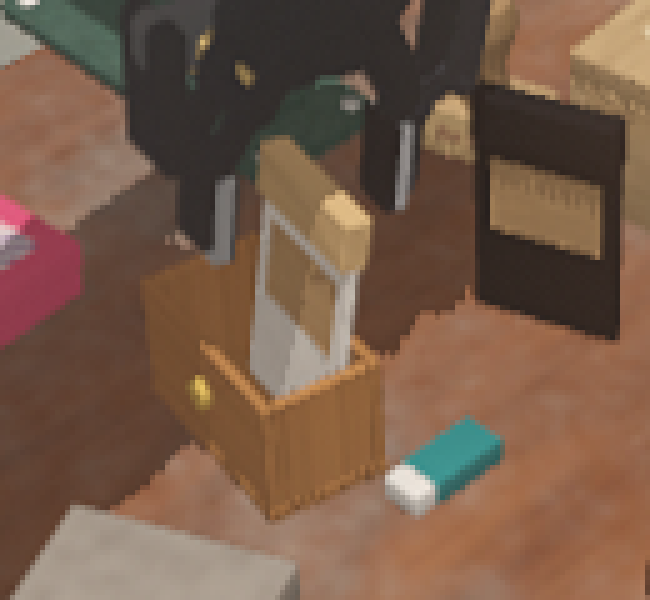

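The card leans a little against the far wall (bar at crop (315,200)) and both fingers are clear of it. I'll retreat along the tool axis.

```bash
python3 -m jog '40 0 0 -10 0 0 0;40 0 0 -12 0 0 0;40 0 0 -15 0 0 0;40 0 0 -20 0 0 0;40 0 0 -20 0 0 0' 40;python3 -m jog '40 0 0 -25 0 0 0;40 0 0 -25 0 0 0;40 0 0 -15 0 0 0;40 0 0 0 0 0 0;40 0 0 0 0 0 0' 40;python3 -c "
from h import *
plan(350,400,250,.7,step=35)
cv2.imwrite('pics/s8.png',optics.grab_frame('scene')[130:250,220:350,::-1].repeat(5,0).repeat(5,1))"
```

```text
clock: 9.5
eef_pos: [476.0, 165.1, 162.8]
tcp_rot: [-2.999, 0.006, 1.385]
contact_force: [0.0, 0.8, 0.0]
opening: 0.845
clock: 9.92
eef_pos: [487.9, 163.8, 237.7]
tcp_rot: [-3.007, 0.002, 1.384]
contact_force: [-1.2, -0.3, -0.7]
opening: 0.845
t 9.92 pos [487.9 163.8 237.7] err [-137.9  236.2   12.3] ang 51.35 F [-1.2 -0.3 -0.7] open 0.845 q6 0.44
26.4 -22.9 1.5 -1.0 -0.5 -6.9
29.0 -19.6 0.9 -1.0 -0.5 -6.9
31.1 -16.0 0.3 -1.0 -0.5 -6.9
32.8 -12.1 -0.2 -1.0 -0.5 -6.9
34.1 -8.1 -0.6 -1.0 -0.5 -6.9
```

View pics/s8.png

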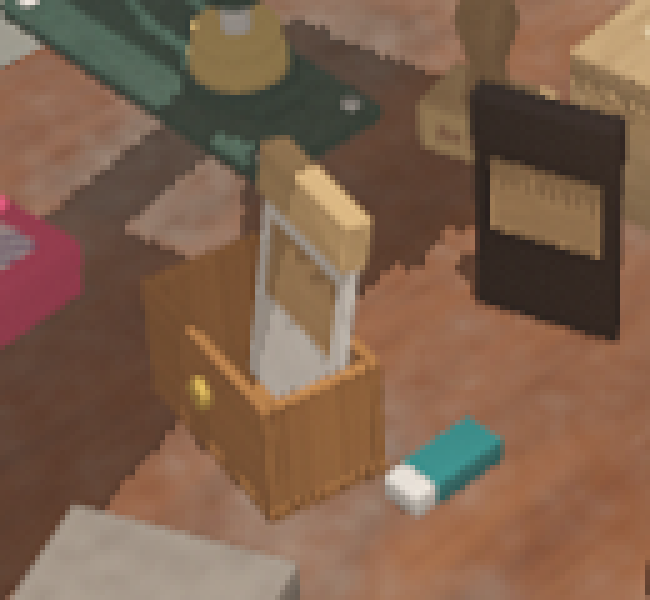

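The card stands in the box and the gripper is clear. I'll swing aside for a last look from above.

```bash
python3 -m jog '40 26 -23 0 0 0 -7;40 29 -20 0 0 0 -7;40 31 -16 0 0 0 -7;40 33 -12 0 0 0 -7;40 34 -8 0 0 0 -7'; python3 -m jog '40 34 -4 0 0 0 -7;40 34 0 0 0 0 -7;40 0 0 0 0 0 0;40 0 0 0 0 0 0';python3 -c "
from h import *
plan(350,400,250,.7,n=0)
t=optics.grab_frame('top')[:,:,::-1];s=optics.grab_frame('scene')[:,:,::-1]
a=t[155:255,200:440];b=cv2.imread('pics/top0.png')[155:255,200:440]
cv2.imwrite('pics/t9.png',np.vstack([a,b]).repeat(3,0).repeat(3,1)); cv2.imwrite('pics/s9.png',s)"
```

```text
clock: 10.38
eef_pos: [396.6, 312.3, 247.2]
tcp_rot: [-3.023, -0.074, 1.999]
contact_force: [0.6, 0.8, -0.3]
opening: 0.84
clock: 10.72
eef_pos: [352.9, 375.9, 249.0]
tcp_rot: [-3.038, -0.104, 2.262]
contact_force: [-0.1, -0.1, -1.3]
opening: 0.842
t 10.72 pos [352.9 375.9 249. ] err [-2.9 24.1  1. ] ang 8.38 F [-0.1 -0.1 -1.3] open 0.842 q6 0.0
```

View pics/t9.png

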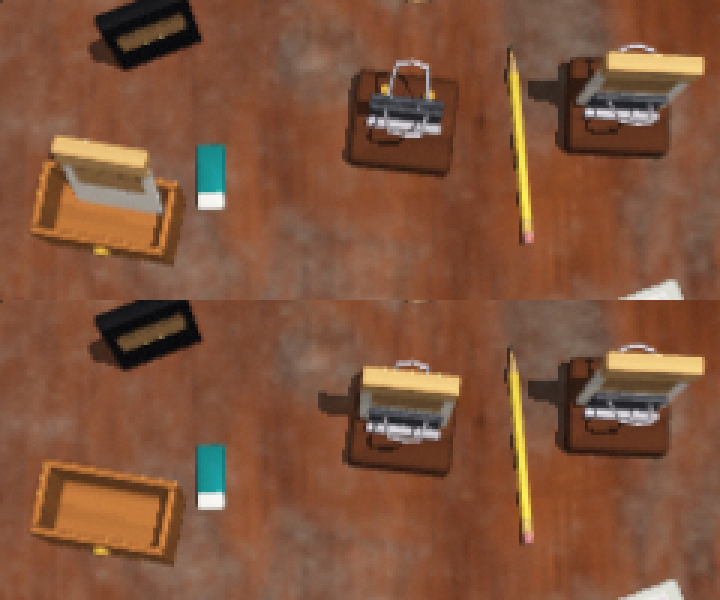

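View pics/s9.png

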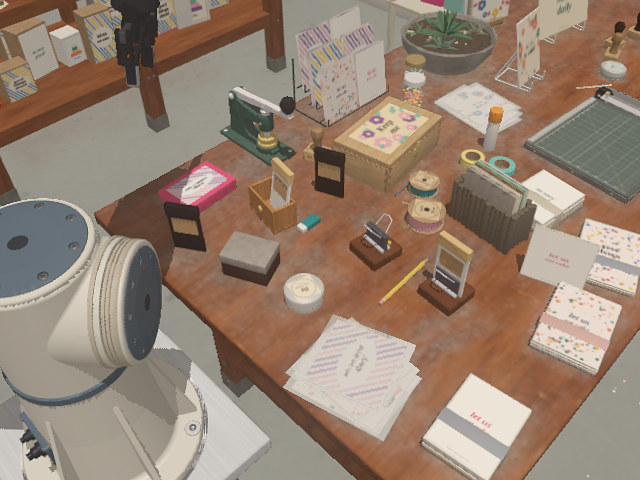

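Before (lower half) and after (upper half), both clip feet sit at the same pixels, (400,120) and (618,105) in the upper half. The card stands in the box with its foot inside, at top crop (110,195), and the right-hand clip still holds its card.

```bash
python3 -c "
from rig import ticket; print(ticket.sign_off())"
```

```text
the job is handed in; nothing more can be done
None
```

The left clip (from the robot) was the weak one. Its card now stands foot down in the box, and I handed the job in at about 10.8 s.

- **Finding it:** I pulled the left card slowly straight up. It slid out at about 1.3 N while the clip stayed standing on the table.
- **Placing it:** I lowered the card into the box until its foot met the floor (3.7 N up) and let go. It leans slightly on the far wall; I did not measure the angle.
- **Last checks:** In the final pictures both clip feet are at the same pixels as at the start, the other clip still holds its card, and the gripper is well away from everything. No check failed or disagreed.
- **Not done:** I never pulled the other card. Only one clip is weak and the first pull settled which, so I left the good clip alone.

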